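# Charge the spring drive of a switch

## Robot

A 6-joint arm with a two-finger parallel gripper is mounted at the origin on the work surface. World frame = base frame: x ahead of the robot, y to its left, z up, the work surface at z = 0. Lengths are in m, angles in rad, forces in N, time in s.
With the tool pointing down it reaches from about 0.375 to 0.9 m from the base axis. Payload 3.1 kg.
Tool frame: the origin (TCP) lies on the centre line of the jaws, within the pads' length; the fingertips stand robot.tip_reach ahead of it and the grasp point (between the pads) lies 8 mm behind it (robot.tip_reach is the distance from the TCP to the fingertips, in m); z points along the fingers, y is the line along which they close (so a half turn about z gives the same grasp; the last joint's range is limited). The gripper opens to 87 mm and grips with 3 to 60 N. Pads are 19 mm wide; open, the fingers measure 117 mm over their backs; the gripper's body (75 mm by 190 mm) begins 51 mm behind the grasp point.
Start: joints at [-1.51, 0.527, 1.433, -0, 1.181, -0.178], TCP at [0.148, -0.607, 0.203] pointing down, gripper open.
Joint ranges: [-3.08, 3.08], [-0.75, 2.2], [0.22, 2.44], [-1.43, 4.57], [0, 2.65], [-2.85, 2.85]. Speed limits (rad/s): [2.79, 2.79, 3.14, 3.14, 3.14, 3.14].

## Interface

Orientations are given as a unit quaternion [x, y, z, w].
In Python, from rig import robot gives the robot as it stands.
- The arm moves only by the tool jog_arm, never from a script. Its argument "motion" is one flat list of numbers, 7 for each row, row after row: the shift along the tool's x, y, z scaled (see below), then the turn, a rotation vector about the tool's x, y, z scaled (see below), then the gripper's target within -1 to 1 (shut at 1, half-way at 0, fully open at -1). In form: [x, y, z, rx, ry, rz, hand, x, y, z, rx, ry, rz, hand, ...]. A call has 1 to 12 rows; each row shifts and turns the commanded pose from where the row before left it, along the tool's axes as they then stand; what a row does not reach is not made up. The controller multiplies each number of a shift by 4 cm and each number of a turn by 4 degrees. A row lasts 1/8 s, in which the tool goes at most 62.5 mm and 10.7 degrees, less where a joint would pass 70% of its speed; a pose out of reach is approached as far as the arm can. A call with a number of a shift or a turn outside -1 to 1 is refused whole. A call with a gripper value outside its range is refused whole. The fingers move at their own pace and stop on an object; "grip_force" is the grip in N (left out, the last holds). Time passes only in rows, so rows that do not move let the fingers close. It gives the time, the measured TCP pose, the force, the opening and the grip force at its end, in the units of the state.
- robot.get_obs(): the state, without advancing time (a new reading comes with each control period).
- robot.camera(name): name is "side" or "top"; returns the picture (400x640x3 uint8, blue, green, red); there is no depth.
- robot.calibration(name): a dict with "fx", "fy", "cx", "cy" (pixels), "dist_coeffs" ([k1, k2, p1, p2, k3] as OpenCV has them; the pictures are not rectified), "R" (3x3) and "t" (3): a world point X has camera coordinates R X + t. Camera axes: x right, y down, z forward; pixel columns grow to the right and rows downward; lengths in m; the calibration is good to about 2 mm. A picture is of the moment at which its call begins. calibration takes no time and is no camera call.
- robot.hand_in(): hands the job in; it is judged then, once.
The state is a dict: "time": time; "q": joint angles; "joint_velocities": joint speeds; "joint_torque": joint torques, N m; "position": TCP position; "tool_rot": TCP orientation; "ft_force": force on the tool from outside, world axes, zero at the start; "moment": the same for the moment, N m; "grip_width": finger opening in m; "grip_force": force on a finger pad.
Only numpy, scipy, OpenCV 4.12 (cv2) and the standard library are available. Lean on these libraries where they do the work, as an engineer would, in place of code of your own. Each camera call takes 0.05 s, during which the arm holds its last target. There are 200 camera calls.

## Task

On the bench lies the open spring drive of a switch, with its sprung steel arm relaxed. Take the arm by its black knob, lift it a little and draw it back over the catch's tooth, let it down between tooth and trip paddle, and ease it forward until the tooth alone holds it; then let go. The catch is a hair trigger: do not tip it, do not let the arm fly or slam, and leave the other things on the bench where they are.

Things in the scene. Friction and masses are not known exactly. Their poses are not given: they have to be found in the camera images.
- drive: Open spring drive, fixed: aluminium plate 190 (x) x 200 (y) x 10 mm, origin under its centre, z up. A sprung steel arm turns about an upright pivot at x 60, y -20 mm and points to -x, leaning to the +y side when relaxed. The catch stands in its path at x -35 mm. White housing walls, 50 mm high, at the +x edge and the +x end of the -y edge.
- knob (a point): Middle of the black knob: an upright round handle, 16 mm across, 45 mm tall, that turns freely on a pin at the arm's end, 130 mm from the pivot. Relaxed, its foot is 43 mm, its top 88 mm and this point 66 mm above the table.
- nub (a point): Middle of the underside of the nub, a steel block that hangs below the arm 95 mm from the pivot: 10 mm along the arm, 8 mm thick sideways like the arm's bar. Relaxed, this point is 24 mm above the table, the bar's centre 40 mm. The nub is what hooks behind the tooth.
- swing (a joint): Swing of the arm in rad: 0 relaxed, growing as the knob is drawn back to the drive's -y (anticlockwise from above); at 0.6 the arm points to the drive's -x. A spring pulls it back with about 4 N at the knob at 0, 6 N at 0.7; let go, it flies back. On the catch it reads 0.52 to 0.80.
- lift (a joint): Upward tilt of the arm in rad about a level axis at the pivot, 40 mm above the table: 0 down, 0.17 at most (knob 22 mm higher). A light spring and its weight press it down (about 1.5 N at the knob). The nub clears the tooth from 0.06 on.
- catch (a joint): Tip of the steel catch, a U-shaped rocker, in rad: 0 set, tripped at 0.15; sprung. In draw order (-y): tooth 6 mm thick, top 29 mm above the table, its far upright face holds the nub; 13 mm gap; trip paddle, top 60 mm. Slots let that face lie anywhere from drive y -34 to -10 mm: feel or look. The raised arm meets the paddle, which yields at 4 N, trips after 3 mm; so does the tooth pressed down.
- relay_a: Bystander: white plastic relay, 78 x 45 x 46 mm, origin under its centre, beside the drive.
- relay_b: Bystander: white plastic relay, 90 x 60 x 56 mm, origin under its centre.
- cover: Bystander: small white plastic cover, 34 x 22 x 15 mm, origin under its centre, lying on the drive's plate behind the arm.
- driver: Bystander: screwdriver, 170 mm long, lying beside the drive.
- clip_tray: Bystander: grey tray, 120 x 90 x 25 mm.
- drill: Bystander: cordless drill standing on its battery, 195 mm tall.
- screw_pot: Bystander: grey pot, 72 mm across, 45 mm tall.

How it is judged:
By the outcome, as a careful person would: the job done as asked, in the order asked, and still so for the second after the job is handed in, with the robot touching nothing.
It also fails if it takes over 64 s, if anything falls off the work surface, if the arm or the gripper's body presses on something with over 40 N, if the wrist force passes 120 N, or if a joint passes its speed limit or range.

## Working session

There is one attempt and no reset: what is moved stays moved. The work goes in short steps, Python scripts to look and compute and a tool call to move; the robot and the scene stay as the last step left them, time stands still between calls to the robot, and variables do not carry over. Pictures are saved under pics/ and viewed, at most 10 in all, crops included, and the job is handed in when it is done.

Besides the shell and the picture viewer there is one more tool, called after "Call:" in YAML: its name, and indented under it one key for each argument. jog_arm: Moves the arm, as the interface text tells. Shifts and turns lie within -1 to 1; 1 stands for 4 cm of shift or 4 degrees of turn. Its arguments: {"type":"object","properties":{"motion":{"type":"array","items":{"type":"number"}},"grip_force":{"type":"number"}},"required":["motion"]}

```bash
mkdir -p pics
python3 - <<'E'
from rig import robot
import cv2
for n in ("top","side"):
    cv2.imwrite(f"pics/{n}0.png",robot.camera(n)); c=robot.calibration(n); print(n,c)
print(robot.tip_reach, robot.get_obs())
E
```

```text
top {'fx': 361.0406739418741, 'fy': 361.0406739418741, 'cx': 317.0257473227486, 'cy': 199.86763655572793, 'dist_coeffs': array([-0.03957024,  0.        ,  0.        ,  0.        ,  0.        ]), 'R': array([[ 6.86733132e-04, -9.99707262e-01, -2.41850734e-02],
       [-9.83852311e-01,  3.65322149e-03, -1.78944920e-01],
       [ 1.78980889e-01,  2.39174278e-02, -9.83561792e-01]]), 't': array([0.02688522, 0.5417104 , 0.96980226])}
side {'fx': 520.5464392240443, 'fy': 520.5464392240443, 'cx': 324.36422844352745, 'cy': 197.72487514189686, 'dist_coeffs': array([-0.11458015,  0.        ,  0.        ,  0.        ,  0.        ]), 'R': array([[ 0.91889579,  0.39430661,  0.01236191],
       [ 0.26078609, -0.58362928, -0.76900421],
       [-0.29600867,  0.70985855, -0.63912417]]), 't': array([-0.50573497, -0.07209573,  1.7887145 ])}
0.011 {'time': 0.1, 'q': array([-1.51051356e+00,  5.28390734e-01,  1.43376159e+00, -2.87485102e-06,
        1.18141252e+00, -1.78516392e-01]), 'joint_velocities': array([ 0.00012549,  0.00056821, -0.00166512,  0.00079014,  0.00083812,
       -0.00192644]), 'joint_torque': array([ 6.50618904e-05, -4.40983415e+01, -1.77151448e+01,  6.33993326e-02,
        5.33843448e-02, -4.99367366e-05]), 'position': array([ 0.14781024, -0.60655413,  0.20186276]), 'tool_rot': array([ 9.92879787e-01,  1.19116568e-01,  5.69339396e-05, -9.84451928e-04]), 'ft_force': array([ 0.31129025, -0.32867685, -0.1590265 ]), 'moment': array([ 0.03288719, -0.0314276 ,  0.03402733]), 'grip_force': 0.0, 'grip_width': 0.08721405415445378}
```

View pics/top0.png

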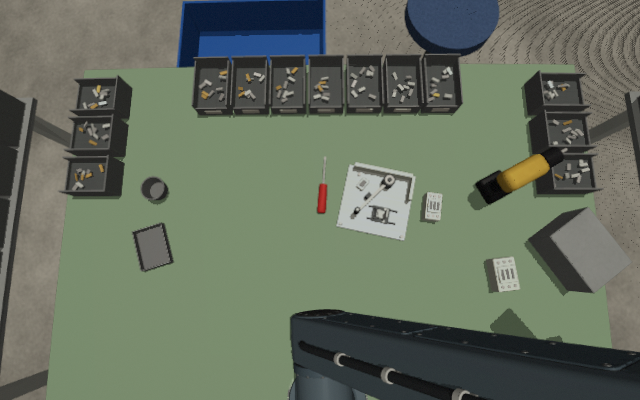

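View pics/side0.png

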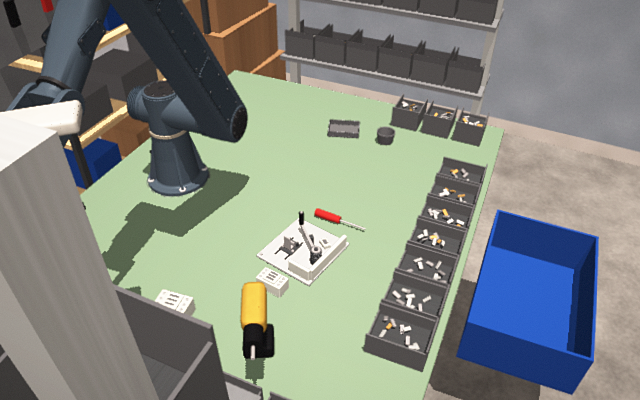

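The top view shows the drive at about (376,203), with its pivot near (390,181), knob near (355,212) and catch near (381,214). I'll enlarge both views.

Run:
```python
import cv2
a=cv2.imread("pics/top0.png")[150:250,320:450]
cv2.imwrite("pics/top0c.png",cv2.resize(a,None,fx=6,fy=6,interpolation=cv2.INTER_CUBIC)[:600,:780])
a=cv2.imread("pics/side0.png")[200:300,245:375]
cv2.imwrite("pics/side0c.png",cv2.resize(a,None,fx=6,fy=6,interpolation=cv2.INTER_CUBIC))
```

```text
(no output)
```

View pics/top0c.png

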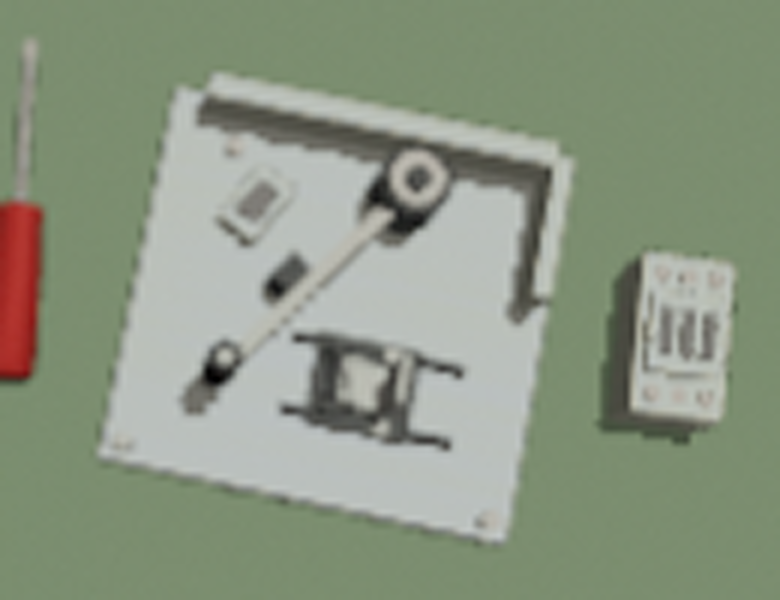

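View pics/side0c.png

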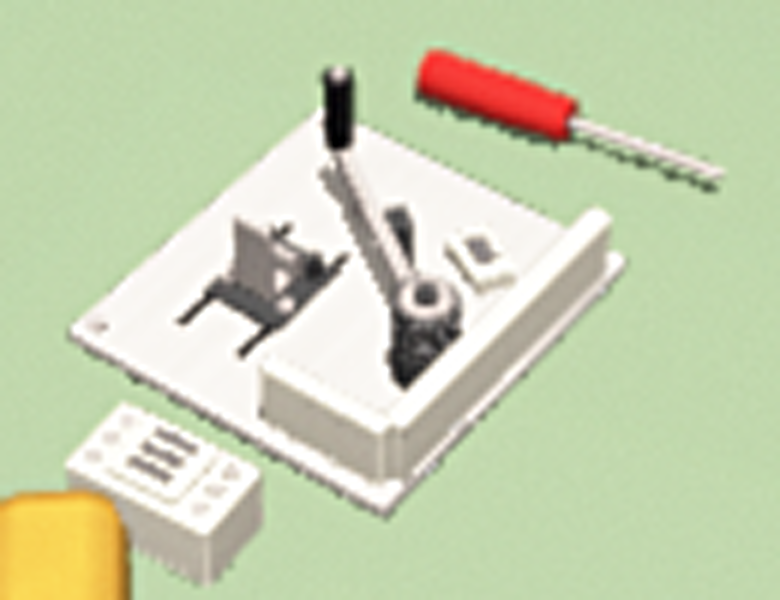

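```bash
cat > h.py <<'E'
import numpy as np, cv2
from rig import robot
from scipy.optimize import least_squares
OFF={"top":(320,150),"side":(245,200)}
def orig(c,p): return np.array(OFF[c])+(np.array(p)+.5)/6-.5
def proj(c,X):
    k=robot.calibration(c);K=np.array([[k['fx'],0,k['cx']],[0,k['fy'],k['cy']],[0,0,1]])
    return cv2.projectPoints(np.atleast_2d(X).astype(float),cv2.Rodrigues(k['R'])[0],k['t'],K,k['dist_coeffs'])[0][:,0]
def ray(c,p,z):
    k=robot.calibration(c);K=np.array([[k['fx'],0,k['cx']],[0,k['fy'],k['cy']],[0,0,1]])
    n=cv2.undistortPoints(np.array([[p]],float),K,k['dist_coeffs'])[0,0]
    d=k['R'].T@np.array([n[0],n[1],1]);o=-k['R'].T@k['t']
    return o+d*(z-o[2])/d[2]
def W(P,X):
    X=np.array(X)/1000.;c,s=np.cos(P[2]),np.sin(P[2])
    return np.array([P[0]+c*X[0]-s*X[1],P[1]+s*X[0]+c*X[1],X[2]])
def D(P,X):
    c,s=np.cos(P[2]),np.sin(P[2]);d=X[:2]-P[:2]
    return np.array([c*d[0]+s*d[1],-s*d[0]+c*d[1]])*1000
E
python3 - <<'E'
from h import *
kx=60-130*np.cos(.6);ky=-20+130*np.sin(.6)
obs=[("top",(100,455),(-95,100,10)),("top",(505,541),(-95,-100,10)),("top",(178,88),(95,100,10)),("top",(573,158),(95,-100,10)),
("top",(228,355),(kx,ky,88)),("side",(338,73),(kx,ky,88)),("side",(70,332),(-95,-100,10)),("side",(388,510),(95,-100,10)),("side",(622,258),(95,100,10))]
f=lambda P:np.concatenate([proj(c,W(P,X))[0]-orig(c,p) for c,p,X in obs])
r=least_squares(f,[.5,-.1,-.2],loss='soft_l1')
P=r.x;print(P,np.round(r.fun.reshape(-1,2),2));np.save("P.npy",P)
for c in("top","side"):
  o=[x for x in obs if x[0]==c]
  g=lambda P:np.concatenate([proj(c,W(P,X))[0]-orig(c,p) for c,p,X in o]); print(c,least_squares(g,P).x)
print("pivot,knob W",W(P,(60,-20,66)),W(P,(kx,ky,66)))
for n,c,p,z in [("tooth far?","top",(330,375),29),("paddle L edge","top",(387,365),60),("paddle R","top",(412,385),60),("paddle side base","side",(235,220),60),("paddle side r","side",(275,245),60)]:
  print(n,D(P,ray(c,orig(c,p),z/1000)))
print("lever slots",[D(P,ray("top",orig("top",p),.01)).round() for p in [(295,337),(462,373),(283,410),(450,445)]])
E
```

```text
[ 0.54555881 -0.14610084 -0.20666526] [[ 0.03  0.16]
 [ 0.97 -0.1 ]
 [-0.45 -0.83]
 [ 0.17  0.59]
 [-0.04 -0.1 ]
 [-0.14  0.47]
 [-0.28 -0.32]
 [-0.17 -0.47]
 [ 0.87 -0.4 ]]
top [ 0.5453939  -0.14570822 -0.20794659]
side [ 0.54565292 -0.14682544 -0.20430029]
pivot,knob W [ 0.6001781  -0.17798709  0.066     ] [ 0.51022982 -0.08412918  0.066     ]
tooth far? [-37.11753073   0.75157008]
paddle L edge [-32.54530077 -20.93457039]
paddle R [-39.40106594 -33.81654155]
paddle side base [-43.66747564 -32.83087074]
paddle side r [-17.83922362 -35.06360946]
lever slots [array([-19.,  19.]), array([-20., -64.]), array([-55.,  18.]), array([-56., -64.])]
```

Fit is good to about 1 mm. Next I'll look closely at the catch.

Run:
```python
from h import *
ims=[]
for c,(u,v) in (("top",(366,200)),("side",(270,228))):
    a=np.mean([robot.camera(c).astype(float) for _ in range(6)],0)
    a=a[v:v+36,u:u+36].astype(np.uint8); a=cv2.resize(a,None,fx=11,fy=11,interpolation=cv2.INTER_CUBIC)
    ims.append(a)
cv2.imwrite("pics/catch.png",np.hstack(ims)[:, :800])
P=np.load("P.npy")
k=robot.calibration("side");print("side cam in drive",D(P,-k['R'].T@k['t']),(-k['R'].T@k['t'])[2]);k=robot.calibration("top");print("top cam",D(P,-k['R'].T@k['t']))
```

```text
side cam in drive [ 655.77006465 -849.81733257] 1.0940205936902343
top cam [-212.55728182  106.45310019]
```

View pics/catch.png

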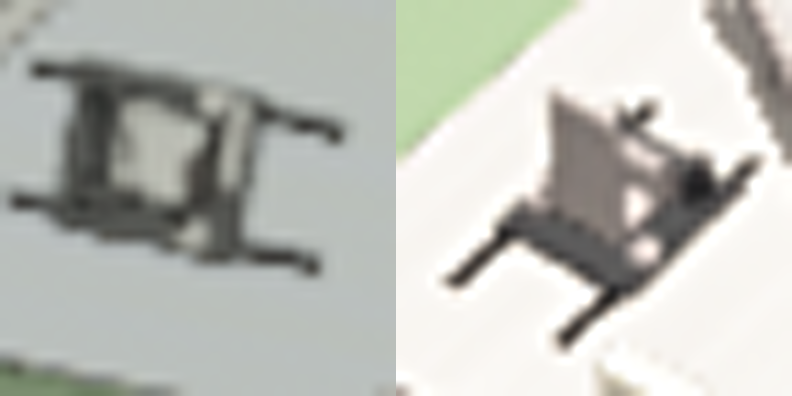

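The catch panels show the tooth as a dark bar in top view (u about 78–110) and the paddle as a light bar (u about 222–252). In the side view the paddle's top corners are near (157,90) and (232,145).

Run:
```python
from h import *
P=np.load("P.npy")
def o(p,b): return np.array(b)+(np.array(p)+.5)/11-.5
T=(366,200);S=(270,228)
for n,c,p,z in [("tooth L","top",(82,90),29),("tooth R","top",(110,140),29),("tooth R","top",(106,170),29),("tooth R as z10","top",(108,140),16),
("padd face bottom L","top",(190,170),20),("padd R top","top",(255,110),60),("padd R low","top",(248,170),60),("padd L of light","top",(222,130),60),("side A","side",(157,90),60),("side B","side",(232,143),60)]:
  print(n,z,D(P,ray(c,o(p,T if c=="top" else S),z/1000)).round(1))
def pr(c,X):
  q=proj(c,W(P,X))[0]; return ((q-np.array(T if c=="top" else S)+.5)*11-.5).round().tolist()
for F in(-14,-18,-22):
  print(F,"tooth far edge",[pr("top",(x,F,29)) for x in(-48,-22)],"near",[pr("top",(x,F+6,29)) for x in(-48,-22)],"pad near",[pr("top",(x,F-13,60)) for x in(-48,-22)],"side pad near",[pr("side",(x,F-13,60)) for x in(-48,-22)],"side tooth far",[pr("side",(x,F,29)) for x in(-48,-22)])
```

```text
tooth L 29 [-25.6   7.4]
tooth R 29 [-37.1  -2. ]
tooth R 29 [-45.   -2.4]
tooth R as z10 16 [-35.   -2.9]
padd face bottom L 20 [-39.1 -24.8]
padd R top 60 [-27.5 -33.1]
padd R low 60 [-42.9 -34. ]
padd L of light 60 [-34.2 -25.8]
side A 60 [-44.8 -31. ]
side B 60 [-17.  -35.1]
-14 tooth far edge [[148.0, 190.0], [166.0, 93.0]] near [[125.0, 185.0], [143.0, 88.0]] pad near [[217.0, 184.0], [235.0, 84.0]] side pad near [[157.0, 76.0], [236.0, 117.0]] side tooth far [[192.0, 133.0], [270.0, 174.0]]
-18 tooth far edge [[163.0, 193.0], [181.0, 96.0]] near [[140.0, 189.0], [158.0, 91.0]] pad near [[233.0, 187.0], [251.0, 87.0]] side pad near [[148.0, 85.0], [227.0, 126.0]] side tooth far [[183.0, 142.0], [261.0, 183.0]]
-22 tooth far edge [[179.0, 196.0], [196.0, 99.0]] near [[156.0, 192.0], [173.0, 94.0]] pad near [[249.0, 190.0], [266.0, 90.0]] side pad near [[138.0, 94.0], [217.0, 135.0]] side tooth far [[173.0, 150.0], [251.0, 191.0]]
```

Call:
jog_arm:
  motion: [0,0,0,0,0,0.91,-1,0,0,0,0,0,0.91,-1,0,0,0,0,0,0.91,-1,0,0,0,0,0,0.91,-1,0,0,0,0,0,0.91,-1,0,0,0,0,0,0.92,-1,0,0,0,0,0,0.92,-1,0,0,0,0,0,0,-1]

```text
time: 1.7
position: [0.1479, -0.6072, 0.2028]
tool_rot: [0.995, -0.103, -0.0, 0.0]
ft_force: [-0.5, 0.5, -0.5]
grip_width: 0.0871
grip_force: 0.0
```

Call:
jog_arm:
  motion: [0.41,-0.98,0,0,0,0,-1,0.41,-0.98,0,0,0,0,-1,0.41,-0.98,0,0,0,0,-1,0.41,-0.98,0,0,0,0,-1,0.41,-0.98,0,0,0,0,-1,0.41,-0.98,0,0,0,0,-1,0.41,-0.98,0,0,0,0,-1,0.41,-0.98,0,0,0,0,-1,0.41,-0.98,0,0,0,0,-1,0.41,-0.98,0,0,0,0,-1,0,0,0,0,0,0,-1]

```text
time: 3.08
position: [0.3899, -0.2551, 0.2029]
tool_rot: [0.995, -0.101, -0.0, -0.0]
ft_force: [-0.4, 0.6, 0.5]
grip_width: 0.0868
grip_force: 0.0
```

```bash
cat > st.py <<'E'
from h import *
P=np.load("P.npy");o=robot.get_obs();p=o['position']
from scipy.spatial.transform import Rotation as R
M=R.from_quat(o['tool_rot']).as_matrix()
f=o['ft_force'];c,s=np.cos(P[2]),np.sin(P[2])
print("t",round(o['time'],2),"TCP drive",D(P,p).round(2),"z",round(p[2]*1e3,2),"yawerr deg",round(np.degrees(np.arctan2(M[1,0],M[0,0])-P[2]),2),"toolz",M[:,2].round(4),"F drive",np.round([c*f[0]+s*f[1],-s*f[0]+c*f[1],f[2]],2),"w",round(o['grip_width']*1e3,1),"g",round(o['grip_force'],1))
d=D(P,p)-[60,-20];print("r",np.hypot(*d).round(2),"s",round(.6-np.arctan2(d[1],-d[0]),4))
E
python3 st.py
```

```text
t 3.08 TCP drive [-130.   -138.62] z 202.9 yawerr deg 0.28 toolz [ 0.e+00  5.e-04 -1.e+00] F drive [-0.52  0.47  0.48] w 86.8 g 0.0
r 223.99 s 1.1581
```

Call:
jog_arm:
  motion: [0.405,-0.96,0,0,0,0,-1,0.405,-0.96,0,0,0,0,-1,0.405,-0.96,0,0,0,0,-1,0.405,-0.96,0,0,0,0,-1,0.405,-0.96,0,0,0,0,-1,0,0,0.7,0,0,0,-0.3,0,0,0.7,0,0,0,-0.3,0,0,0,0,0,0,-0.3,0,0,0,0,0,0,-0.3]

```text
time: 4.2
position: [0.5085, -0.0872, 0.1475]
tool_rot: [0.995, -0.104, 0.001, 0.0]
ft_force: [-0.2, -0.1, -0.3]
grip_width: 0.0587
grip_force: 0.0
```

```bash
python3 st.py
python3 - <<'E'
from h import *
a=robot.camera("top")[150:250,310:410];b=robot.camera("side")[190:290,250:350]
cv2.imwrite("pics/near.png",np.hstack([cv2.resize(x,(400,400),interpolation=cv2.INTER_CUBIC) for x in(a,b)]))
E
```

```text
t 4.2 TCP drive [-48.38  50.03] z 147.47 yawerr deg -0.07 toolz [ 1.3e-03 -7.0e-04 -1.0e+00] F drive [-0.14 -0.12 -0.34] w 58.7 g 0.0
r 129.04 s 0.0263
```

View pics/near.png

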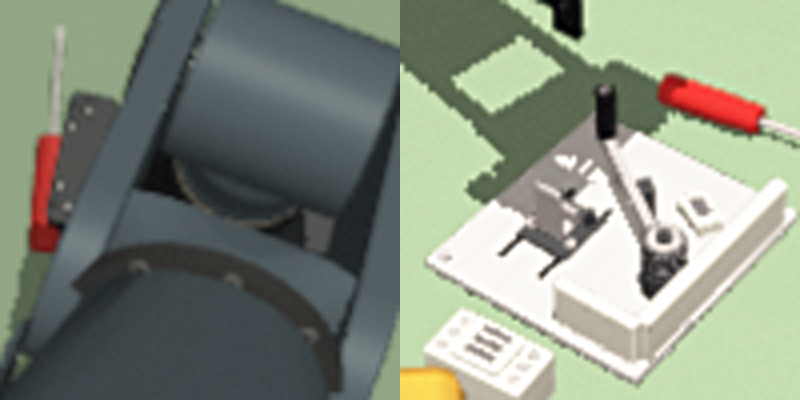

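Call:
jog_arm:
  motion: [0,-0.08,0.4,0,0,0,-0.3,0,0,0.4,0,0,0,-0.3,0,0,0.4,0,0,0,-0.3,0,0,0.4,0,0,0,-0.3,0,0,0.4,0,0,0,-0.3,0,0,0.14,0,0,0,-0.3,0,0,0,0,0,0,-0.3]

```text
time: 5.18
position: [0.5089, -0.0833, 0.0616]
tool_rot: [0.995, -0.104, 0.0, 0.0]
ft_force: [-0.2, -1.1, 0.5]
grip_width: 0.0569
grip_force: 0.0
```

```bash
python3 st.py
python3 - <<'E'
from h import *
b=robot.camera("side")[190:290,250:380]
cv2.imwrite("pics/near2.png",cv2.resize(b,(780,600),interpolation=cv2.INTER_CUBIC))
E
```

```text
t 5.17 TCP drive [-48.8   53.91] z 61.57 yawerr deg -0.04 toolz [ 7.e-04 -3.e-04 -1.e+00] F drive [-0.  -1.1  0.5] w 56.9 g 0.0
r 131.53 s 0.0033
```

View pics/near2.png

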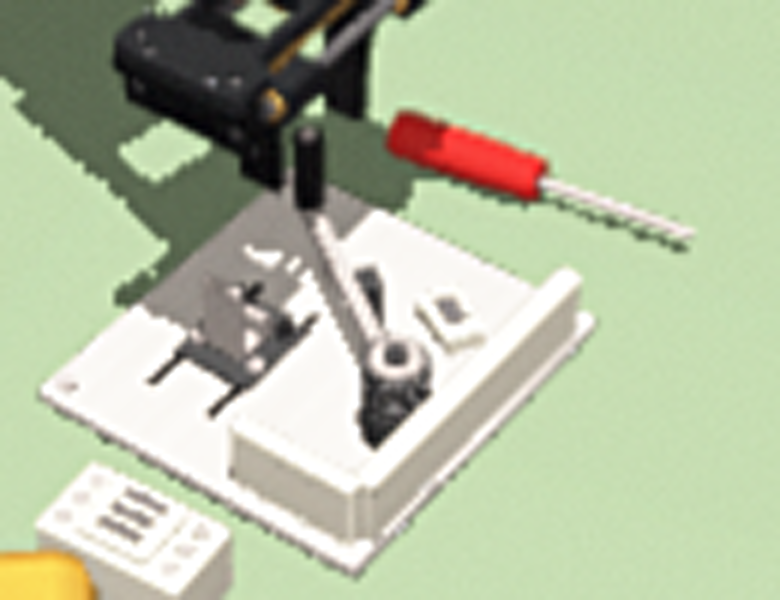

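Knob sits between the fingers (finger about (262,165), knob top about (308,130)). Closing.

Call:
jog_arm:
  motion: [0,0,0,0,0,0,1,0,0,0,0,0,0,1,0,0,0,0,0,0,1,0,0,0,0,0,0,1,0,0,0,0,0,0,1,0,0,0,0,0,0,1]
  grip_force: 30

```text
time: 5.98
position: [0.5086, -0.0828, 0.0612]
tool_rot: [0.995, -0.104, 0.0, -0.0]
ft_force: [0.6, 1.1, -0.0]
grip_width: 0.0141
grip_force: 30.0
```

```bash
python3 st.py
```

```text
t 5.97 TCP drive [-49.21  54.34] z 61.16 yawerr deg -0.05 toolz [ 1.e-04  3.e-04 -1.e+00] F drive [ 0.37  1.22 -0.01] w 14.1 g 30.0
r 132.11 s 0.0023
```

Call:
jog_arm:
  motion: [0.015,0.01,-0.08,0,0,0,1,0.015,0.01,-0.08,0,0,0,1,0.015,0.01,-0.08,0,0,0,1,0.015,0.01,-0.08,0,0,0,1,0,0,0,0,0,0,1,0,0,0,0,0,0,1]

```text
time: 6.72
position: [0.5118, -0.086, 0.0741]
tool_rot: [0.995, -0.104, 0.001, 0.001]
ft_force: [4.5, -3.4, -5.9]
grip_width: 0.0143
grip_force: 30.3
```

```bash
python3 st.py
python3 - <<'E'
import numpy as np
K=lambda s:127*np.array([-np.cos(.6-s),np.sin(.6-s)])
S=np.arange(0,.61,.05)
for a,b in zip(S[:-1],S[1:]): d=K(b)-K(a);print(round(b,2),(d[0]/40).round(3),(-d[1]/40).round(3))
E
```

```text
t 6.72 TCP drive [-45.37  51.93] z 74.11 yawerr deg -0.04 toolz [ 0.0027 -0.0014 -1.    ] F drive [ 5.13 -2.42 -5.88] w 14.3 g 30.3
r 127.58 s 0.001
0.05 -0.086 0.133
0.1 -0.08 0.137
0.15 -0.073 0.141
0.2 -0.065 0.145
0.25 -0.058 0.148
0.3 -0.051 0.15
0.35 -0.043 0.153
0.4 -0.035 0.155
0.45 -0.028 0.156
0.5 -0.02 0.157
0.55 -0.012 0.158
0.6 -0.004 0.159
```

Call:
jog_arm:
  motion: [-0.07,0.123,0,0,0,0,1,-0.08,0.137,0,0,0,0,1,-0.073,0.141,0,0,0,0,1,-0.065,0.145,0,0,0,0,1,-0.058,0.148,0,0,0,0,1,-0.051,0.15,0,0,0,0,1,0,0,0,0,0,0,1,0,0,0,0,0,0,1]

```text
time: 7.72
position: [0.4895, -0.1144, 0.0741]
tool_rot: [0.995, -0.104, 0.001, -0.001]
ft_force: [6.1, 1.7, -5.1]
grip_width: 0.0141
grip_force: 30.1
```

```bash
python3 st.py
```

```text
t 7.72 TCP drive [-61.38  19.49] z 74.11 yawerr deg -0.12 toolz [ 3.1e-03  7.0e-04 -1.0e+00] F drive [ 5.61  2.87 -5.07] w 14.1 g 30.1
r 127.65 s 0.2854
```

Call:
jog_arm:
  motion: [-0.023,0.153,0,0,0,0,1,-0.03,0.155,0,0,0,0,1,-0.028,0.156,0,0,0,0,1,-0.02,0.157,0,0,0,0,1,0,0,0,0,0,0,1,0,0,0,0,0,0,1]

```text
time: 8.48
position: [0.4792, -0.1368, 0.0739]
tool_rot: [0.995, -0.104, 0.0, -0.001]
ft_force: [5.8, 3.4, -3.8]
grip_width: 0.0141
grip_force: 30.0
```

```bash
python3 st.py; for i in 1 2 3; do python3 - <<'E'
from h import *
robot.camera("side");print(robot.get_obs()['ft_force'].round(2))
E
done
```

```text
t 8.47 TCP drive [-66.82  -4.55] z 73.86 yawerr deg -0.13 toolz [ 6.0e-04  2.6e-03 -1.0e+00] F drive [ 4.99  4.51 -3.76] w 14.1 g 30.0
r 127.76 s 0.4787
[ 4.92  5.17 -3.89]
[ 6.3   3.2  -4.53]
[ 6.32  3.87 -4.38]
```

```bash
cat > av.py <<'E'
from h import *
P=np.load("P.npy");L=[]
for i in range(8):
    robot.camera("side");o=robot.get_obs();L.append(np.r_[o['ft_force'],o['position']])
f=np.mean(L,0);c,s=np.cos(P[2]),np.sin(P[2]);d=D(P,f[3:])
k=d-[-2,.9]-[60,-20];S=.6-np.arctan2(k[1],-k[0])
print("t",round(o['time'],2),"TCP",d.round(2),round(f[5]*1e3,2),"Fdrive",np.round([c*f[0]+s*f[1],-s*f[0]+c*f[1],f[2]],2),"s",S.round(4),"nub y",(-20+95*np.sin(.6-S)).round(2),"r",np.hypot(*k).round(1))
E
python3 av.py
```

```text
t 9.03 TCP [-66.81  -4.4 ] 73.86 Fdrive [ 4.66  4.98 -4.07] s 0.4828 nub y -8.89 r 125.7
```

Call:
jog_arm:
  motion: [0,0.05,0,0,0,0,1,0,0.05,0,0,0,0,1,0,0,0,0,0,0,1]

```text
time: 9.4
position: [0.478, -0.1405, 0.0738]
tool_rot: [0.995, -0.104, -0.0, -0.002]
ft_force: [5.1, 4.8, -3.1]
grip_width: 0.0141
grip_force: 30.0
```

```bash
python3 av.py
```

```text
t 9.8 TCP [-67.24  -8.22] 73.79 Fdrive [ 4.46  5.31 -3.66] s 0.5134 nub y -11.78 r 125.7
```

Call:
jog_arm:
  motion: [0,0.04,0,0,0,0,1,0,0,0,0,0,0,1]

```text
time: 10.05
position: [0.4776, -0.1419, 0.0737]
tool_rot: [0.995, -0.104, -0.0, -0.002]
ft_force: [5.4, 4.3, -3.7]
grip_width: 0.0142
grip_force: 30.0
```

```bash
python3 av.py
```

```text
t 10.45 TCP [-67.37  -9.75] 73.76 Fdrive [ 4.31  5.22 -3.73] s 0.5256 nub y -12.93 r 125.7
```

Call:
jog_arm:
  motion: [0,0.03,0,0,0,0,1,0,0,0,0,0,0,1]

```text
time: 10.7
position: [0.4773, -0.143, 0.0738]
tool_rot: [0.995, -0.104, -0.0, -0.002]
ft_force: [4.6, 4.9, -3.7]
grip_width: 0.0141
grip_force: 30.0
```

```bash
python3 av.py
```

```text
t 11.1 TCP [-67.48 -10.89] 73.74 Fdrive [ 3.97  5.51 -3.92] s 0.5347 nub y -13.8 r 125.7
```

Call:
jog_arm:
  motion: [0,0.03,0,0,0,0,1,0,0,0,0,0,0,1]

```text
time: 11.35
position: [0.477, -0.1441, 0.0737]
tool_rot: [0.995, -0.104, -0.001, -0.002]
ft_force: [5.4, 5.4, -3.3]
grip_width: 0.0142
grip_force: 30.0
```

```bash
python3 av.py
```

```text
t 11.75 TCP [-67.56 -12.05] 73.73 Fdrive [ 3.72  5.49 -3.92] s 0.5439 nub y -14.67 r 125.8
```

Call:
jog_arm:
  motion: [0,0.03,0,0,0,0,1,0,0,0,0,0,0,1]

```text
time: 12.0
position: [0.4766, -0.1452, 0.0737]
tool_rot: [0.995, -0.104, -0.001, -0.002]
ft_force: [4.2, 4.6, -3.6]
grip_width: 0.0142
grip_force: 30.0
```

```bash
python3 av.py
```

```text
t 12.4 TCP [-67.63 -13.2 ] 73.72 Fdrive [ 3.96  5.46 -3.54] s 0.5531 nub y -15.55 r 125.8
```

Call:
jog_arm:
  motion: [0,0.04,0,0,0,0,1,0,0,0,0,0,0,1]

```text
time: 12.65
position: [0.4762, -0.1467, 0.0737]
tool_rot: [0.995, -0.104, -0.001, -0.002]
ft_force: [5.7, 5.4, -3.9]
grip_width: 0.0144
grip_force: 30.0
```

```bash
python3 av.py
```

```text
t 13.05 TCP [-67.72 -14.75] 73.69 Fdrive [ 3.75  5.67 -3.49] s 0.5654 nub y -16.71 r 125.8
```

Call:
jog_arm:
  motion: [0,0.03,0,0,0,0,1,0,0,0,0,0,0,1]

```text
time: 13.3
position: [0.476, -0.1478, 0.0737]
tool_rot: [0.995, -0.104, -0.001, -0.002]
ft_force: [4.9, 6.0, -3.9]
grip_width: 0.0143
grip_force: 30.0
```

```bash
python3 av.py
```

```text
t 13.7 TCP [-67.76 -15.91] 73.68 Fdrive [ 3.68  5.58 -3.83] s 0.5746 nub y -17.59 r 125.8
```

Call:
jog_arm:
  motion: [0,0.025,0,0,0,0,1,0,0,0,0,0,0,1]

```text
time: 13.95
position: [0.4757, -0.1487, 0.0737]
tool_rot: [0.995, -0.104, -0.001, -0.002]
ft_force: [5.4, 4.6, -4.5]
grip_width: 0.0147
grip_force: 30.0
```

```bash
python3 av.py
```

```text
t 14.35 TCP [-67.8  -16.88] 73.67 Fdrive [ 3.95  5.52 -3.8 ] s 0.5823 nub y -18.32 r 125.8
```

Call:
jog_arm:
  motion: [0,0.025,0,0,0,0,1,0,0,0,0,0,0,1]

```text
time: 14.6
position: [0.4755, -0.1497, 0.0736]
tool_rot: [0.995, -0.104, -0.001, -0.002]
ft_force: [4.7, 5.2, -3.7]
grip_width: 0.0143
grip_force: 30.0
```

```bash
python3 av.py;  python3 - <<'E'
from h import *
b=robot.camera("side")[205:280,245:345]
cv2.imwrite("pics/near3.png",cv2.resize(b,(800,600),interpolation=cv2.INTER_CUBIC))
E
```

```text
t 15.0 TCP [-67.83 -17.85] 73.65 Fdrive [ 3.94  5.92 -3.69] s 0.59 nub y -19.05 r 125.8
```

View pics/near3.png

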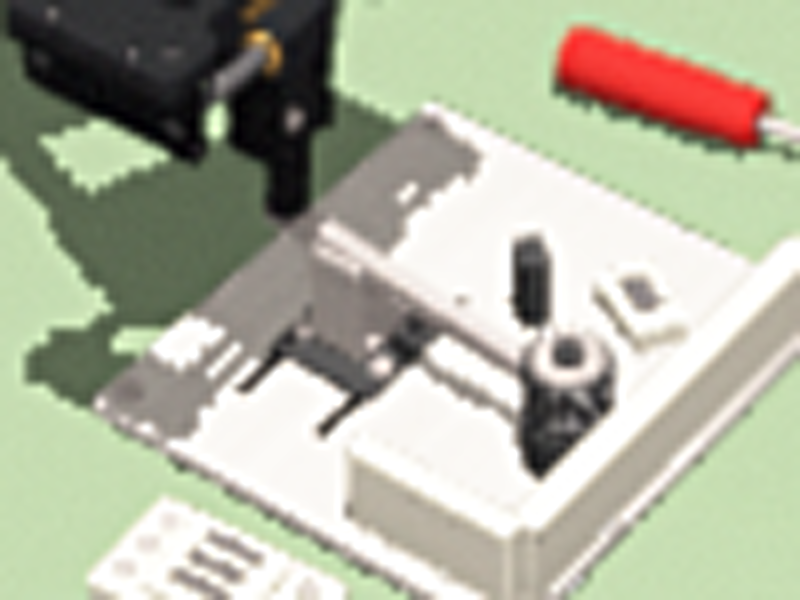

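The bar now lies just behind the paddle's top, around (335,245), and the catch is still upright.

Call:
jog_arm:
  motion: [0,0.018,0,0,0,0,1,0,0,0,0,0,0,1]

```text
time: 15.3
position: [0.4753, -0.1503, 0.0737]
tool_rot: [0.995, -0.104, -0.001, -0.002]
ft_force: [4.6, 5.8, -3.8]
grip_width: 0.0142
grip_force: 30.0
```

```bash
python3 av.py;python3 av.py
```

```text
t 15.7 TCP [-67.83 -18.55] 73.66 Fdrive [ 3.68  6.18 -3.81] s 0.5956 nub y -19.59 r 125.8
t 16.1 TCP [-67.83 -18.55] 73.66 Fdrive [ 3.62  6.1  -3.87] s 0.5956 nub y -19.58 r 125.8
```

Call:
jog_arm:
  motion: [0,0.013,0,0,0,0,1,0,0,0,0,0,0,1]

```text
time: 16.35
position: [0.4752, -0.1509, 0.0737]
tool_rot: [0.995, -0.104, -0.001, -0.002]
ft_force: [4.3, 5.5, -3.4]
grip_width: 0.0142
grip_force: 30.0
```

```bash
python3 av.py;python3 av.py
```

```text
t 16.75 TCP [-67.86 -19.05] 73.64 Fdrive [ 3.95  6.   -3.95] s 0.5996 nub y -19.96 r 125.9
t 17.15 TCP [-67.84 -19.05] 73.65 Fdrive [ 3.83  6.   -3.97] s 0.5996 nub y -19.96 r 125.8
```

Call:
jog_arm:
  motion: [0,0.02,0,0,0,0,1,0,0,0,0,0,0,1]

```text
time: 17.4
position: [0.4751, -0.1516, 0.0736]
tool_rot: [0.995, -0.104, -0.001, -0.002]
ft_force: [4.9, 6.1, -4.0]
grip_width: 0.0142
grip_force: 30.0
```

```bash
python3 av.py;python3 av.py
```

```text
t 17.8 TCP [-67.85 -19.85] 73.65 Fdrive [ 3.67  5.87 -3.82] s 0.6059 nub y -20.56 r 125.8
t 18.2 TCP [-67.85 -19.83] 73.65 Fdrive [ 3.96  5.98 -3.93] s 0.6058 nub y -20.55 r 125.9
```

Call:
jog_arm:
  motion: [0,0,0.05,0,0,0,1,0,0,0.05,0,0,0,1,0,0,0,0,0,0,1]

```text
time: 18.58
position: [0.4735, -0.1508, 0.0693]
tool_rot: [0.995, -0.104, -0.003, -0.003]
ft_force: [3.6, 5.8, -1.6]
grip_width: 0.0142
grip_force: 30.0
```

```bash
python3 av.py
```

```text
t 18.98 TCP [-69.53 -19.44] 69.46 Fdrive [ 1.16  5.96 -2.59] s 0.6027 nub y -20.25 r 127.5
```

Call:
jog_arm:
  motion: [0,0,0.025,0,0,0,1,0,0,0,0,0,0,1]

```text
time: 19.23
position: [0.4731, -0.1507, 0.0684]
tool_rot: [0.995, -0.104, -0.003, -0.003]
ft_force: [2.2, 6.0, -1.4]
grip_width: 0.0143
grip_force: 30.0
```

```bash
python3 av.py
```

```text
t 19.62 TCP [-69.91 -19.35] 68.42 Fdrive [ 1.05  5.8  -2.37] s 0.6019 nub y -20.18 r 127.9
```

Call:
jog_arm:
  motion: [0,0,0.02,0,0,0,1,0,0,0,0,0,0,1]

```text
time: 19.88
position: [0.4729, -0.1505, 0.0676]
tool_rot: [0.995, -0.104, -0.003, -0.003]
ft_force: [2.1, 5.6, -1.6]
grip_width: 0.0143
grip_force: 30.0
```

```bash
python3 av.py
```

```text
t 20.27 TCP [-70.22 -19.28] 67.6 Fdrive [ 0.54  6.29 -1.77] s 0.6014 nub y -20.13 r 128.2
```

Call:
jog_arm:
  motion: [0,0,0.02,0,0,0,1,0,0,0,0,0,0,1]

```text
time: 20.52
position: [0.4726, -0.1504, 0.0667]
tool_rot: [0.995, -0.104, -0.004, -0.003]
ft_force: [1.6, 6.1, -1.0]
grip_width: 0.0143
grip_force: 30.0
```

```bash
python3 av.py
```

```text
t 20.93 TCP [-70.52 -19.2 ] 66.77 Fdrive [ 0.3   5.74 -1.97] s 0.6008 nub y -20.08 r 128.5
```

Call:
jog_arm:
  motion: [0,0,0.02,0,0,0,1,0,0,0,0,0,0,1]

```text
time: 21.18
position: [0.4723, -0.1503, 0.0659]
tool_rot: [0.995, -0.104, -0.004, -0.003]
ft_force: [0.4, 6.7, -2.3]
grip_width: 0.0141
grip_force: 30.0
```

```bash
python3 av.py
```

```text
t 21.57 TCP [-70.82 -19.14] 65.94 Fdrive [-0.13  5.7  -1.5 ] s 0.6003 nub y -20.03 r 128.8
```

Call:
jog_arm:
  motion: [0,0,0.025,0,0,0,1,0,0,0.025,0,0,0,1,0,0,0,0,0,0,1]

```text
time: 21.95
position: [0.4716, -0.15, 0.0638]
tool_rot: [0.995, -0.104, -0.005, -0.003]
ft_force: [-0.2, 6.6, -0.7]
grip_width: 0.0142
grip_force: 30.0
```

```bash
python3 av.py
```

```text
t 22.35 TCP [-71.53 -18.96] 63.86 Fdrive [-1.22  5.57 -1.12] s 0.5989 nub y -19.9 r 129.5
```

Call:
jog_arm:
  motion: [0,0,0.025,0,0,0,1,0,0,0.01,0,0,0,1,0,0,0,0,0,0,1]

```text
time: 22.72
position: [0.4712, -0.1498, 0.0624]
tool_rot: [0.995, -0.104, -0.005, -0.003]
ft_force: [0.2, 6.4, -0.4]
grip_width: 0.0142
grip_force: 30.0
```

```bash
python3 av.py
```

```text
Traceback (most recent call last):
  File "av.py", line 4, in <module>
    robot.camera("side");o=robot.get_obs();L.append(np.r_[o['ft_force'],o['position']])
    ~~~~~~~~~~~~^^^^^^^^
ValueError: 200 camera calls are used up
```

Fully lowered in the gap. I'll now ease forward.

Call:
jog_arm:
  motion: [0,-0.02,0,0,0,0,1,0,-0.02,0,0,0,0,1,0,0,0,0,0,0,1]

```text
time: 23.25
position: [0.4716, -0.149, 0.0624]
tool_rot: [0.995, -0.103, -0.005, -0.003]
ft_force: [-3.2, 5.5, -0.6]
grip_width: 0.0145
grip_force: 30.0
```

Call:
jog_arm:
  motion: [0,-0.02,0,0,0,0,1,0,0,0,0,0,0,1]

```text
time: 23.5
position: [0.4717, -0.1488, 0.0625]
tool_rot: [0.995, -0.103, -0.005, -0.002]
ft_force: [-4.4, 3.4, -1.4]
grip_width: 0.0143
grip_force: 30.0
```

Call:
jog_arm:
  motion: [0,-0.02,0,0,0,0,1,0,0,0,0,0,0,1]

```text
time: 23.75
position: [0.4718, -0.1485, 0.0625]
tool_rot: [0.995, -0.103, -0.005, -0.002]
ft_force: [-3.7, 2.5, -0.2]
grip_width: 0.0142
grip_force: 30.0
```

Call:
jog_arm:
  motion: [0,-0.02,0,0,0,0,1,0,0,0,0,0,0,1]

```text
time: 24.0
position: [0.4719, -0.1483, 0.0625]
tool_rot: [0.995, -0.103, -0.005, -0.001]
ft_force: [-5.5, -0.1, -0.7]
grip_width: 0.0142
grip_force: 30.0
```

```bash
python3 st.py
```

```text
t 24.0 TCP drive [-71.68 -17.23] z 62.5 yawerr deg 0.04 toolz [-0.0094  0.0038 -0.9999] F drive [-5.38 -1.22 -0.75] w 14.2 g 30.0
r 131.71 s 0.579
```

Call:
jog_arm:
  motion: [-0.025,0.01,0,0,0,0,1,0,0,0.02,0,0,0,1,0,0,0,0,0,0,1]

```text
time: 24.38
position: [0.4718, -0.1485, 0.062]
tool_rot: [0.995, -0.103, -0.004, -0.001]
ft_force: [-6.7, 2.7, 1.7]
grip_width: 0.0141
grip_force: 30.0
```

```bash
python3 st.py
```

```text
t 24.38 TCP drive [-71.67 -17.52] z 62.03 yawerr deg 0.01 toolz [-0.0073  0.0035 -1.    ] F drive [-7.11  1.22  1.74] w 14.1 g 30.0
r 131.69 s 0.5812
```

Call:
jog_arm:
  motion: [-0.03,0,-0.01,0,0,0,1,0,0,0,0,0,0,1,0,0,0,0,0,0,1]

```text
time: 24.75
position: [0.4718, -0.1486, 0.0623]
tool_rot: [0.995, -0.103, -0.003, -0.001]
ft_force: [-5.1, 2.9, -1.4]
grip_width: 0.0141
grip_force: 30.0
```

```bash
python3 st.py
```

```text
t 24.75 TCP drive [-71.63 -17.61] z 62.3 yawerr deg -0.02 toolz [-0.005   0.0028 -1.    ] F drive [-5.57  1.77 -1.39] w 14.1 g 30.0
r 131.65 s 0.5819
```

Call:
jog_arm:
  motion: [-0.03,-0.007,0,0,0,0,1,-0.03,0,0,0,0,0,1,0,0,0,0,0,0,1,0,0,0,0,0,0,1]
  grip_force: 12

```text
time: 25.25
position: [0.4719, -0.149, 0.0628]
tool_rot: [0.995, -0.104, -0.0, -0.0]
ft_force: [-2.5, 3.9, -2.0]
grip_width: 0.015
grip_force: 12.0
```

```bash
python3 st.py
```

```text
t 25.25 TCP drive [-71.5  -17.93] z 62.76 yawerr deg -0.04 toolz [-2.e-04  5.e-04 -1.e+00] F drive [-3.26  3.31 -1.96] w 15.0 g 12.0
r 131.52 s 0.5843
```

Call:
jog_arm:
  motion: [0,-0.015,0.01,0,0,0,1,0,-0.01,0.01,0,0,0,1,0,0,0,0,0,0,1,0,0,0,0,0,0,1]
  grip_force: 6

```text
time: 25.75
position: [0.472, -0.1486, 0.0622]
tool_rot: [0.995, -0.103, -0.0, 0.0]
ft_force: [-5.0, 1.3, 2.7]
grip_width: 0.0155
grip_force: 6.0
```

```bash
python3 st.py
```

```text
t 25.75 TCP drive [-71.46 -17.56] z 62.17 yawerr deg -0.03 toolz [-1.e-04 -5.e-04 -1.e+00] F drive [-5.19  0.23  2.67] w 15.5 g 6.0
r 131.49 s 0.5814
```

Call:
jog_arm:
  motion: [0,0,0,0,0,0,0.6,0,0,0,0,0,0,0.55,0,0,0,0,0,0,0.5,0,0,0,0,0,0,0.4,0,0,0,0,0,0,0.2,0,0,0,0,0,0,0.2,0,0,0,0,0,0,0.2]
  grip_force: 3

```text
time: 26.62
position: [0.4721, -0.1483, 0.0619]
tool_rot: [0.995, -0.103, 0.0, 0.0]
ft_force: [-0.5, 0.0, 0.4]
grip_width: 0.0347
grip_force: 0.0
```

```bash
python3 st.py
```

```text
t 26.62 TCP drive [-71.39 -17.25] z 61.94 yawerr deg -0.03 toolz [ 0. -0. -1.] F drive [-0.47 -0.09  0.39] w 34.7 g 0.0
r 131.42 s 0.5791
```

Call:
jog_arm:
  motion: [0,0,-0.2,0,0,0,0.2,0,0,-0.4,0,0,0,0.2,0,0,-0.8,0,0,0,0.2,0,0,-0.8,0,0,0,0.2,0,0,-0.8,0,0,0,0.2,0,0,0,0,0,0,0.2,0,0,0,0,0,0,0.2]

```text
time: 27.5
position: [0.4716, -0.148, 0.1818]
tool_rot: [0.995, -0.103, -0.0, -0.0]
ft_force: [0.2, -0.0, -0.3]
grip_width: 0.0348
grip_force: 0.0
```

```bash
python3 st.py; python3 -c "
from rig import robot
print(robot.hand_in())"
```

```text
t 27.5 TCP drive [-71.95 -17.04] z 181.8 yawerr deg -0.04 toolz [-5.e-04  3.e-04 -1.e+00] F drive [ 0.15  0.03 -0.28] w 34.8 g 0.0
r 131.98 s 0.5776
the job is handed in; nothing more can be done
None
```

The arm was drawn over the tooth, let down and eased onto it, then released and handed in at 27.5 s. It read as held on the tooth at about 0.58 rad by wrist force alone, because the camera calls had run out before I could take a final picture.

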